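# Draw the wine thief out of the half-extending drawer

### The arm

A 6-joint arm with a two-finger parallel gripper is mounted at the origin on the work surface. World frame = base frame: x ahead of the robot, y to its left, z up, the work surface at z = 0. Lengths are in m, angles in rad, forces in N, time in s.
With the tool pointing down it reaches from about 0.3 to 0.875 m from the base axis. Payload 6.4 kg.
Tool frame: the origin (TCP) lies between the finger pads; the fingertips stand 25 mm ahead of it and the grasp point (between the pads) lies 6 mm ahead of it; z points along the fingers, y is the line along which they close (so a half turn about z gives the same grasp; the last joint's range is limited). The gripper opens to 85 mm and grips with 20 to 120 N. Pads are 22 mm wide; open, the fingers measure 114 mm over their backs; the gripper's body (76 mm by 85 mm) begins 54 mm behind the grasp point. The pads swing forward as they close: fully open they stand 13 mm farther back than shut.
Start: joints at [0.983, 0.181, 1.607, -0, 1.354, -0.206], TCP at [0.214, 0.534, 0.256] pointing down, gripper open.
Joint ranges: [-2.99, 2.99], [-0.89, 2.07], [0.3, 2.58], [-1.14, 4.28], [0, 2.63], [-3.12, 3.12]. Speed limits (rad/s): [2.57, 2.57, 3.01, 3.14, 3.14, 3.14].

### API

Orientations are given as a unit quaternion [w, x, y, z].
In Python, from bench import ctrl gives the robot as it stands.
- The arm moves only by the tool servo_tool, never from a script. Its argument "series" is text: rows parted by semicolons, each of 7 numbers parted by spaces: the gripper command: -1 is fully open, 1 is shut, values between are in proportion, then the shift along the tool's x, y, z in m, then the turn, a rotation vector about the tool's x, y, z in degrees. A call has 1 to 12 rows; each row is the pose to reach, as a shift and turn from the pose commanded when the call began, along the tool's axes at that moment; what a row does not reach only later rows make up. A row lasts 1/12 s, in which the tool goes at most 41.7 mm and 7.16 degrees, less where a joint would pass 70% of its speed; a pose out of reach is approached as far as the arm can. A call with a gripper value outside its range is refused whole. The fingers move at their own pace and stop on an object; the grip force is fixed at half the most. Time passes only in rows, so rows that repeat a pose let the fingers close. It gives the time, the measured TCP pose, the force, the opening and the grip force at its end, in the units of the state.
- ctrl.get_obs(): the state, without advancing time (a new reading comes with each control period).
- ctrl.camera(name): name is "scene" or "top"; returns a dict with "img" (480x640x3 uint8, red, green, blue), "z_map" (480x640 float32, m along the optical axis (not along the pixel's ray), 0 where there is no reading), "fovy" (degrees; the focal length in pixels is half the picture's height over the tangent of half this angle, whatever the lens; pixels are square), "cx", "cy" (the principal point, pixels), "k1" (the pictures are not rectified: a ray, as slopes to the right and down, at radius r is drawn at 1 + k1 r^2 times it, then the intrinsics apply), "extrinsics" (4x4, takes a point from camera to world coordinates). Camera axes: x right, y down, z forward; pixel columns grow to the right and rows downward; lengths in m; the calibration is good to about 2 mm. A picture is of the moment at which its call begins.
- ctrl.hand_in(): hands the job in; it is judged then, once.
The state is a dict: "time_s": time; "q": joint angles; "dq": joint speeds; "joint_efforts": joint torques, N m; "eef_pos": TCP position; "eef_rot": TCP orientation; "wrist_force": force on the tool from outside, world axes, zero at the start; "torque": the same for the moment, N m; "opening": opening from 0.0 (shut) to 1.0 (fully open); "grasp_force": force on a finger pad.
Only numpy, scipy, OpenCV 4.12 (cv2) and the standard library are available. Lean on these libraries where they do the work, as an engineer would, in place of code of your own. Each camera call takes 0.05 s, during which the arm holds its last target. There are 200 camera calls.

### The job

On the oak chest, push the loaded upper drawer fully home so that it no longer overhangs the lower one. Then take the long steel wine thief out of the lower drawer, which only comes half way out, so the thief must be slanted and drawn out loop end first, and hold it up with all of it at least 5 cm above the top of the chest, touching nothing but the gripper. Finish holding it there, still and in the grip, with the upper drawer still shut and the mallet, the corkscrew and the things on the table left where they are.

Things in the scene. Friction and masses are not known exactly. Their poses are not given: they have to be found in the camera images.
- chest: Fixed oak two-drawer bench chest, 380 deep (its x) x 290 wide (its y) x 150 high. Origin: centre of its underside, on the table. Its front looks along its own -x; the carcass face is the plane x = -190 mm in its frame. Both drawers slide out along its -x.
- face (a point): Point on the chest's carcass face, middle of its width, 78 mm above the table.
- upper_drawer (a joint): Upper drawer, full of corks: 0 = shut, grows as pulled out (m), up to 0.14; starts 0.08 to 0.135, slides with 1.5 N friction and stays where left. Front panel 16 thick, 286 wide, lies against the carcass face when shut, 81 to 137 mm above the table (123 mm in a 100 mm wide finger scoop in the middle).
- upper_front (a point): Middle of the outer surface of the upper drawer's front panel, 102 mm above the table; moves with the drawer.
- lower_drawer (a joint): Lower drawer: 0 = right out at its stop (at start), grows as pushed in (m), 0.18 = shut; 4 N friction. At the stop its front panel's inner surface is 180 mm out from the carcass face. Inside 244 wide, 349 long; heights above the table: floor 18, sides 70, front panel 76 (56 in a 150 wide scoop in the middle; 16 thick), underside of chest and upper drawer over it 78.
- lower_front (a point): Middle of the outer surface of the lower drawer's front panel, at the bottom of the scoop, 56 mm above the table.
- thief: Steel wine thief (sampling tube), 320 long, 0.14 kg, on the lower drawer's floor along its length, mid-width, about half of it under the chest. Tube 22 dia, 262 long; tapered tip (10 dia) at its +x; at -x, towards the drawer front, a flat wire loop 44 wide, 7 thick. Origin: underside, mid-length; x from loop to tip, z up, tube axis at z = 11 mm. Balance point near mid-length.
- thief_tip (a point): Outer end of the thief's tapered tip, on the tube axis, 160 mm from mid-length.
- thief_loop (a point): Outer end of the thief's loop, 160 mm from mid-length, 3.6 mm above the underside.
- mallet: Rubber-headed bung mallet in the lower drawer near the side wall at the chest's +y: head a cylinder 40 dia x 62, its axis across the drawer, in the open part; pale round handle 19 dia, 180 long, running back under the chest. Origin: underside, below the head. To be left alone.
- corkscrew: Waiter's corkscrew, 112 x 27 x 18, in the lower drawer near the side wall at the chest's -y. Origin: centre of underside. To be left alone.
- bottle_a: Standing full dark wine bottle, 74 dia x 300 high, origin centre of its underside; one of three alike, to be left alone.
- bottle_b: Standing full dark wine bottle, as bottle_a.
- bottle_c: Standing full dark wine bottle, as bottle_a.
- glass: Standing stemmed tasting glass, 66 dia x 185 high, origin centre of its foot; to be left alone.
- bowl: White ceramic bowl, 120 dia x 55 high, origin centre of its underside; to be left alone.

How it is judged:
On the way, in this order (a step that is already met when the one before it is completed fails the run):
1. the upper drawer is pushed fully home (value of joint upper_drawer below 0.005 m), for 0.2 s.
2. the thief is drawn out of the drawer and lifted above the chest (height (world z) of each of thief_tip, thief_loop above 0.16 m and contact force between thief and the fingers above 0.5 N), for 0.2 s.
At the end, for the whole second after the job is handed in: Upper drawer shut within 8 mm; the gripper holds the thief still, both its ends 200 mm or more above the table (50 above the chest), not touching chest, drawers or bottles; mallet and corkscrew within 50 mm, bottles, glass and bowl within 30 mm of where they began (value of joint upper_drawer below 0.008 m and height (world z) of each of thief_tip, thief_loop above 0.2 m and contact force between thief and the fingers above 0.5 N and contact force between thief and chest below 0.05 N and linear speed of thief below 0.03 m/s and angular speed of thief below 0.2 rad/s and distance of each of mallet, corkscrew from where it was at the start of the episode below 0.05 m and distance of each of bottle_a, bottle_b, bottle_c, glass, bowl from where it was at the start of the episode below 0.03 m and contact force between thief and bottle_a below 0.05 N and contact force between thief and bottle_b below 0.05 N and contact force between thief and bottle_c below 0.05 N); the arm keeps its last pose, push and grip.
It fails at once if a bottle or the glass is tipped (angle between any of bottle_a, bottle_b, bottle_c, glass's own z axis and vertical above 0.3 rad).
It also fails if it takes over 58 s, if anything falls off the work surface, if the arm or the gripper's body presses on something with over 40 N, if the wrist force passes 120 N, or if a joint passes its speed limit or range.

## Working session

There is one attempt and no reset: what is moved stays moved. The work goes in short steps, Python scripts to look and compute and a tool call to move; the robot and the scene stay as the last step left them, time stands still between calls to the robot, and variables do not carry over. Pictures are saved under pics/ and viewed, at most 10 in all, crops included, and the job is handed in when it is done.

Besides the shell and the picture viewer there is one more tool, called after "Request:" in YAML: its name, and indented under it one key for each argument. servo_tool: Moves the arm, as the interface text tells. Its arguments: {"type":"object","properties":{"series":{"type":"string"}},"required":["series"]}

```bash
mkdir -p pics; cat > h.py <<'E'
import numpy as np, cv2
from bench import ctrl
from scipy.spatial.transform import Rotation as R
def cam(n):
    c=ctrl.camera(n); h,w=c["z_map"].shape
    f=h/2/np.tan(np.radians(c["fovy"])/2)
    K=np.array([[f,0,c["cx"]],[0,f,c["cy"]],[0,0,1.]])
    v,u=np.mgrid[:h,:w]
    p=np.stack([(u-c["cx"])/f,(v-c["cy"])/f],-1)
    s=p.copy()
    for _ in range(8): s=p/(1+c["k1"]*(s**2).sum(-1,keepdims=True))
    z=c["z_map"]; P=np.dstack([s*z[...,None],z])
    E=np.array(c["extrinsics"]); W=P@E[:3,:3].T+E[:3,3]; W[z==0]=np.nan
    return c["img"],W,E
def save(n,img): cv2.imwrite("pics/"+n+".png",img[...,::-1])
E
python3 - <<'E'
from h import *
a,W,E=cam("scene"); b,V,F=cam("top"); save("s0",a); save("t0",b); np.save("V0",V); np.save("W0",W)
print(E.round(3),F.round(3)); o=ctrl.get_obs(); print(o)
E
```

```text
[[ 0.044  0.827 -0.56   1.199]
 [ 0.999 -0.031  0.033  0.011]
 [ 0.01  -0.561 -0.828  1.015]
 [ 0.     0.     0.     1.   ]] [[ 0.005 -0.998  0.07   0.515]
 [-0.999 -0.002  0.032  0.021]
 [-0.032 -0.07  -0.997  1.163]
 [ 0.     0.     0.     1.   ]]
{'time_s': 0.1, 'q': array([ 9.82694535e-01,  1.81527881e-01,  1.60789213e+00,  5.71388138e-06,
        1.35382050e+00, -2.06299843e-01]), 'dq': array([-0.0005008 , -0.00203888, -0.00272024, -0.0019238 ,  0.00095055,
        0.00024057]), 'joint_efforts': array([ 9.48895395e-04, -4.45875692e+01, -3.52241957e+01, -2.16041781e-04,
        3.96660995e-03, -1.26477568e-05]), 'eef_pos': array([0.2139631 , 0.53321403, 0.25544752]), 'eef_rot': array([-3.21299925e-04,  1.89744121e-01,  9.81833229e-01, -7.58705192e-04]), 'wrist_force': array([-0.05152122,  0.78816401,  0.50394124]), 'torque': array([-0.06969724,  0.03913274,  0.00290401]), 'grasp_force': 0.0, 'opening': 1.0002800937438279}
```

View pics/s0.png

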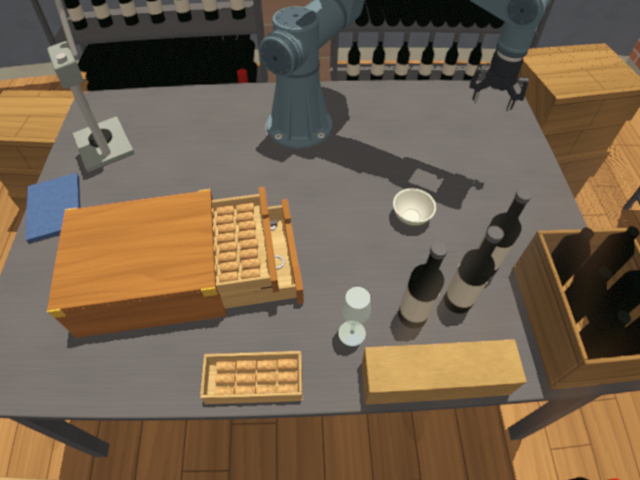

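View pics/t0.png

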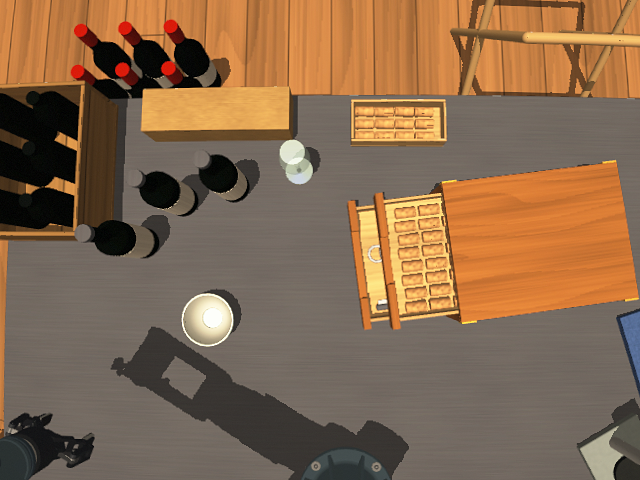

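The scene view shows the chest on the left with its upper drawer out. In the top view the chest top is at about (445-635, 162-322) and faces world +y. The upper front is at column ~388, the lower front at ~360, and the thief loop shows at (375,254). Next I'll fit the chest pose.

```bash
python3 - <<'E'
from h import *
V=np.load("V0.npy"); W=np.load("W0.npy"); 
m=(abs(V[...,2]-.15)<.006); m[:, :430]=0; m[:140]=0; m[340:]=0
pts=V[m][:,:2].astype(np.float32)
(c,s,a)=cv2.minAreaRect(pts*1000); bx=cv2.boxPoints((c,s,a)); print(c,s,a,np.median(V[m][:,2])); print(bx)
# chest axis: long side
e=bx[1]-bx[0]; e2=bx[2]-bx[1]; d=e if np.linalg.norm(e)>np.linalg.norm(e2) else e2
d=d/np.linalg.norm(d); d*= -np.sign(d[1]) # +x chest = -y world
yaw=np.arctan2(d[1],d[0]); print("yaw",np.degrees(yaw))
c=np.array(c)/1000
T=lambda P:np.stack([(P[...,:2]-c)@d,(P[...,:2]-c)@np.array([-d[1],d[0]]),P[...,2]],-1)
for n,X in(("top",V),("scene",W)):
    L=T(X); 
    for z0,z1,nm in((.131,.142,"upf"),(.066,.0785,"lowf")):
        k=(L[...,0]<-.2)&(L[...,0]>-.42)&(abs(L[...,1])<.16)&(L[...,2]>z0)&(L[...,2]<z1)
        q=L[k]; print(n,nm,len(q),np.percentile(q,[2,50,98],axis=0).round(4).tolist())
np.savez("chest.npz",c=c,d=d)
L=T(V)
for r,cc in((254,372),(248,375),(260,375),(245,378),(254,378),(254,382),(303,382),(215,372),(254,360),(254,388)): print(r,cc,L[r,cc].round(4))
E
python3 -c "
import cv2;a=cv2.imread('pics/t0.png')[190:340,340:470];cv2.imwrite('pics/t0c.png',cv2.resize(a,None,fx=4,fy=4,interpolation=2))"
```

```text
(583.7577514648438, -402.546630859375) (296.694580078125, 384.0041198730469) 7.49139928817749 0.15076295166036302
[[ 411.64398 -231.52454]
 [ 461.7094  -612.251  ]
 [ 755.8715  -573.5687 ]
 [ 705.8061  -192.84229]]
yaw -82.5086
top upf 717 [[-0.3303, -0.1386, 0.1317], [-0.3216, -0.052, 0.1376], [-0.3127, 0.1389, 0.1411]]
top lowf 476 [[-0.385, -0.1388, 0.0678], [-0.3753, 0.0753, 0.0752], [-0.3319, 0.1378, 0.0783]]
scene upf 422 [[-0.3302, -0.1378, 0.1319], [-0.3225, 0.0644, 0.1356], [-0.3148, 0.1435, 0.1388]]
scene lowf 487 [[-0.3867, -0.1349, 0.0663], [-0.3742, 0.1129, 0.0724], [-0.2087, 0.1442, 0.0774]]
254 372 [-0.3426  0.0199  0.0205]
248 375 [-0.3335  0.033   0.016 ]
260 375 [-0.3382  0.0051  0.028 ]
245 378 [-0.3263  0.0387  0.0232]
254 378 [-0.3286  0.0182  0.0175]
254 382 [-0.3287  0.0145  0.1141]
303 382 [-0.3351 -0.0948  0.0254]
215 372 [-0.3303  0.1103  0.0182]
254 360 [-0.3721  0.0223  0.0571]
254 388 [-0.3171  0.0126  0.1247]
```

View pics/t0c.png

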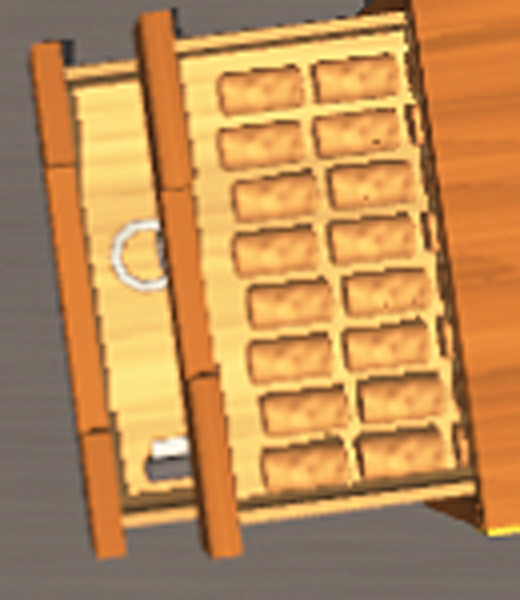

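The chest fits well: 384×297 mm, yaw -82.5°, top at z 0.151. The upper drawer is out about 0.124, and the loop centre is at chest y≈0.018. I'll check the obstacles, then work out the move to the push start.

```bash
cat >> h.py <<'E'
C=np.load("chest.npz"); c=C["c"]; d=C["d"]/np.linalg.norm(C["d"]); yv=np.array([-d[1],d[0]])
def T(P): return np.stack([(P[...,:2]-c)@d,(P[...,:2]-c)@yv,P[...,2]],-1)
def ori(tilt): # tool x=-chest x,y=chest y,z down; tilt>0 deg leans gripper top away from chest
    B=np.column_stack([np.r_[-d,0],np.r_[yv,0],[0,0,-1]])
    return R.from_matrix(B)*R.from_euler("y",tilt,degrees=True)
def go(x,y,z,tilt=0):
    o=ctrl.get_obs(); w,*v=o["eef_rot"]; r=R.from_quat([*v,w]); p=o["eef_pos"]
    t=np.r_[c+d*x+yv*y,z]
    print("t%.2f at"%o["time_s"],T(p).round(4),"F",o["wrist_force"].round(1),"open",round(o["opening"],3),"gf",round(o["grasp_force"],1),"| shift",r.inv().apply(t-p).round(4),"rot",np.degrees((r.inv()*ori(tilt)).as_rotvec()).round(1))
E
python3 - <<'E'
from h import *
V=np.load("V0.npy")
m=((V[...,2]>.03)&(V[...,2]<.4)&(V[...,1]>-.06)&(V[...,0]>.15)&(V[...,1]<.5)&(V[...,0]<.85)).astype(np.uint8)
n,l,s,_=cv2.connectedComponentsWithStats(m)
for i in range(1,n):
    if s[i,4]>60: q=V[l==i]; print(s[i,4],np.percentile(q,[2,98],axis=0).round(3).tolist())
go(-.37,0,.25)
r=ori(0); print(r.apply([0,0,.05*0]), T(np.r_[.214,.533,.25]))
E
```

```text
2155 [[0.833, 0.133, 0.032], [0.85, 0.461, 0.099]]
219 [[0.819, -0.058, 0.03], [0.847, -0.013, 0.054]]
849 [[0.728, 0.082, 0.124], [0.782, 0.137, 0.189]]
1784 [[0.683, 0.231, 0.042], [0.748, 0.294, 0.302]]
1981 [[0.649, 0.354, 0.042], [0.715, 0.411, 0.302]]
1095 [[0.399, -0.055, 0.037], [0.668, -0.006, 0.08]]
2118 [[0.55, 0.448, 0.04], [0.617, 0.496, 0.302]]
860 [[0.352, 0.259, 0.03], [0.465, 0.37, 0.059]]
1119 [[0.179, 0.462, 0.257], [0.23, 0.499, 0.397]]
t0.10 at [-0.976  -0.2446  0.2554] F [-0.1  0.8  0.5] open 1.0 gf 0.0 | shift [-0.5104 -0.4081  0.0059] rot [-0.1  0.  60.6]
[0. 0. 0.] [-0.97576929 -0.24462762  0.25      ]
```

Request:
servo_tool:
  series: "1 -0.03 -0.024 0 0 0 4; 1 -0.06 -0.048 0 0 0 8; 1 -0.09 -0.072 0 0 0 12; 1 -0.12 -0.096 0 0 0 16; 1 -0.15 -0.12 0 0 0 20; 1 -0.18 -0.144 0 0 0 24; 1 -0.21 -0.168 0 0 0 28; 1 -0.24 -0.192 0 0 0 32; 1 -0.27 -0.216 0 0 0 36; 1 -0.30 -0.24 0 0 0 40; 1 -0.32 -0.256 0 0 0 44; 1 -0.33 -0.264 0 0 0 46"

```text
time_s: 1.1
eef_pos: [0.4233, 0.1628, 0.2561]
eef_rot: [0.0, 0.561, 0.828, -0.0]
wrist_force: [0.6, 1.4, 0.4]
opening: -0.004
grasp_force: 0.0
```

```bash
python3 -c "
from h import *
go(-.37,0,.25); go(-.37,0,.115)"
```

```text
t1.10 at [-0.5814 -0.0854  0.2561] F [0.6 1.4 0.4] open -0.004 gf 0.0 | shift [-0.2259  0.0308  0.0063] rot [-0.   0.  14.2]
t1.10 at [-0.5814 -0.0854  0.2561] F [0.6 1.4 0.4] open -0.004 gf 0.0 | shift [-0.2258  0.0308  0.1413] rot [-0.   0.  14.2]
```

Request:
servo_tool:
  series: "1 -0.03 0.004 0 0 0 3; 1 -0.06 0.008 0 0 0 6; 1 -0.09 0.012 0 0 0 9; 1 -0.12 0.016 0.01 0 0 12; 1 -0.15 0.02 0.03 0 0 14.2; 1 -0.18 0.025 0.055 0 0 14.2; 1 -0.20 0.028 0.08 0 0 14.2; 1 -0.215 0.03 0.105 0 0 14.2; 1 -0.222 0.031 0.125 0 0 14.2; 1 -0.226 0.031 0.14 0 0 14.2; 1 -0.226 0.031 0.141 0 0 14.2; 1 -0.226 0.031 0.141 0 0 14.2"

```text
time_s: 2.1
eef_pos: [0.5349, -0.0318, 0.1142]
eef_rot: [-0.001, 0.657, 0.754, -0.001]
wrist_force: [0.1, 0.1, 0.7]
opening: -0.002
grasp_force: 0.0
```

```bash
python3 -c "
from h import *
go(-.215,0,.115)"
```

```text
t2.10 at [-3.739e-01 -1.000e-04  1.142e-01] F [0.1 0.1 0.7] open -0.002 gf 0.0 | shift [-0.1589 -0.001  -0.001 ] rot [-0.2 -0.1  0.4]
```

Request:
servo_tool:
  series: "1 -0.012 0 0 0 0 0; 1 -0.026 0 0 0 0 0; 1 -0.04 0 0 0 0 0; 1 -0.056 0 0 0 0 0; 1 -0.072 0 0 0 0 0; 1 -0.088 0 0 0 0 0; 1 -0.104 0 0 0 0 0; 1 -0.12 0 0 0 0 0; 1 -0.134 0 0 0 0 0; 1 -0.145 0 0 0 0 0; 1 -0.151 0 0 0 0 0; 1 -0.151 0 0 0 0 0"

```text
time_s: 3.1
eef_pos: [0.5569, -0.1832, 0.1152]
eef_rot: [0.0, 0.657, 0.754, -0.0]
wrist_force: [0.5, -0.2, 0.3]
opening: 0.002
grasp_force: 0.0
```

Request:
servo_tool:
  series: "1 -0.002 0 0 0 0 0; 1 -0.004 0 0 0 0 0; 1 -0.006 0 0 0 0 0; 1 -0.008 0 0 0 0 0; 1 -0.008 0 0 0 0 0"

```text
time_s: 3.52
eef_pos: [0.5573, -0.1866, 0.1151]
eef_rot: [-0.002, 0.656, 0.755, 0.001]
wrist_force: [-1.5, 9.6, 4.1]
opening: 0.003
grasp_force: 5.0
```

```bash
python3 -c "
from h import *
go(-.215,0,.115)
b,V,F=cam('top'); L=T(V)
k=(L[...,0]<-.195)&(L[...,0]>-.35)&(abs(L[...,1])>.06)&(abs(L[...,1])<.14)&(abs(L[...,2]-.136)<.006)
print(np.percentile(L[k],[2,50,98],axis=0))"
```

```text
t3.52 at [-0.2175  0.002   0.1151] F [-1.5  9.6  4.1] open 0.003 gf 5.0 | shift [-0.0025 -0.002   0.    ] rot [-0.1 -0.3  0.5]
[[-0.20630246 -0.11800452  0.1312312 ]
 [-0.20119963  0.07542119  0.13734768]
 [-0.19528088  0.13740632  0.14132747]]
```

The push now meets 9.6 N and the panel's outer face is at -0.206, so the upper drawer is home. Backing off to look.

Request:
servo_tool:
  series: "1 0.01 0 0 0 0 0; 1 0.03 0 -0.005 0 0 0; 1 0.06 0 -0.02 0 0 0; 1 0.09 0 -0.045 0 0 0; 1 0.12 0 -0.075 0 0 0; 1 0.15 0 -0.1 0 0 0; 1 0.19 0 -0.115 0 0 0; 1 0.23 0 -0.12 0 0 0; 0.1 0.26 0 -0.12 0 0 0; 0.1 0.27 0 -0.12 0 0 0; 0.1 0.27 0 -0.12 0 0 0"

```text
time_s: 4.48
eef_pos: [0.5199, 0.0805, 0.2354]
eef_rot: [0.0, 0.655, 0.756, 0.0]
wrist_force: [-0.2, -0.4, 1.0]
opening: 0.417
grasp_force: 0.0
```

```bash
python3 - <<'E'
from h import *
b,V,F=cam("top"); L=T(V); save("t1",b); np.save("V1",V)
cv2.imwrite("pics/t1c.png",cv2.resize(b[190:340,340:470,::-1],None,fx=4,fy=4,interpolation=2))
k=(L[...,0]<-.20)&(L[...,0]>-.23)&(abs(L[...,1])<.14)&(abs(L[...,2]-.136)<.006)
print("upf",np.percentile(L[k],[2,50,98],axis=0).round(4).tolist())
for x0 in(-.34,-.32,-.29,-.275,-.26,-.245,-.23):
    k=(abs(L[...,0]-x0)<.006)&(abs(L[...,1])<.06)&(L[...,2]>.03)&(L[...,2]<.06); print(x0,k.sum(),np.percentile(L[k],[5,50,95],axis=0).round(4)[:,1:].tolist() if k.sum() else "")
for s in(1,-1):
    k=(L[...,0]>-.365)&(L[...,0]<-.215)&(s*L[...,1]>.03)&(s*L[...,1]<.117)&(L[...,2]>.03)&(L[...,2]<.065); print(s,k.sum(),np.percentile(L[k],[3,50,97],axis=0).round(4).tolist())
go(-.265,0.01,.15,12)
E
```

```text
upf [[-0.2064, -0.136, 0.1306], [-0.2037, 0.0514, 0.1373], [-0.2002, 0.1364, 0.1413]]
-0.34 1 [[0.031, 0.0303], [0.031, 0.0303], [0.031, 0.0303]]
-0.32 77 [[0.0109, 0.0336], [0.025, 0.0399], [0.058, 0.0557]]
-0.29 69 [[0.0112, 0.0352], [0.0243, 0.0399], [0.0577, 0.0569]]
-0.275 47 [[0.0102, 0.0318], [0.0195, 0.0377], [0.0287, 0.0425]]
-0.26 47 [[0.0097, 0.0313], [0.0193, 0.0385], [0.0285, 0.0433]]
-0.245 50 [[0.0096, 0.034], [0.0185, 0.0386], [0.028, 0.0416]]
-0.23 47 [[0.0095, 0.0324], [0.0186, 0.0386], [0.0283, 0.0436]]
1 719 [[-0.3221, 0.0487, 0.0373], [-0.296, 0.0781, 0.0509], [-0.2212, 0.1057, 0.0603]]
-1 290 [[-0.3483, -0.1085, 0.0313], [-0.2949, -0.1008, 0.0362], [-0.243, -0.0931, 0.0402]]
t4.53 at [-4.856e-01 -2.000e-04  2.352e-01] F [ 0.3 -0.2 -0.2] open 0.453 gf 0.0 | shift [-0.2206  0.0078  0.0854] rot [-0.1 12.   0.6]
```

View pics/t1c.png

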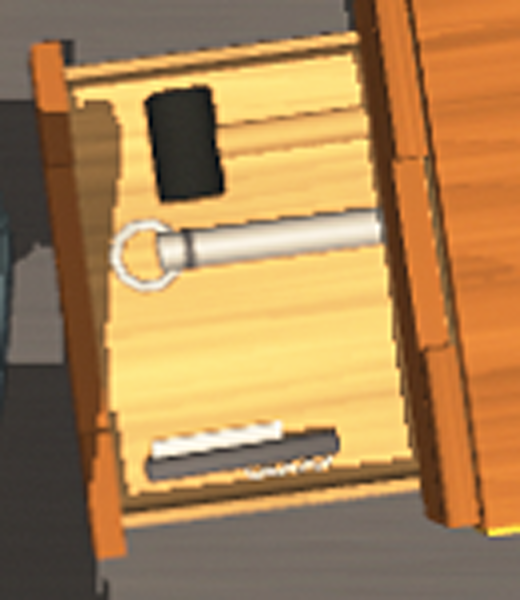

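The crop shows the thief tube running from about (180,250) to (380,225), with the mallet head at (185,145) and the corkscrew at (245,450). Measured, the thief axis is at chest y=0.019, top z≈0.039 as expected. The mallet head spans y 0.045-0.106 and x -0.32 to -0.285. I'll hover over the thief with the gripper leaning outwards.

```bash
python3 -c "
from h import *
go(-.272,0.019,.12,-12)"
```

```text
t4.53 at [-4.856e-01 -2.000e-04  2.352e-01] F [ 0.3 -0.2 -0.2] open 0.453 gf 0.0 | shift [-0.2137  0.0169  0.1154] rot [  0.1 -12.    0.6]
```

Request:
servo_tool:
  series: "0.05 -0.025 0.002 0 0 -2 0; 0.05 -0.05 0.004 0 0 -4 0; 0.05 -0.08 0.007 0 0 -6 0; 0.05 -0.11 0.01 0.02 0 -8 0.3; 0.05 -0.14 0.013 0.04 0 -10 0.6; 0.05 -0.17 0.015 0.06 0 -12 0.6; 0.05 -0.195 0.016 0.08 0 -12 0.6; 0.05 -0.207 0.017 0.1 0 -12 0.6; 0.05 -0.214 0.017 0.11 0 -12 0.6; 0.05 -0.214 0.017 0.115 0 -12 0.6; 0.05 -0.214 0.017 0.115 0 -12 0.6; 0.05 -0.214 0.017 0.115 0 -12 0.6"

```text
time_s: 5.53
eef_pos: [0.5671, -0.1316, 0.1207]
eef_rot: [0.079, 0.657, 0.747, -0.069]
wrist_force: [1.2, 0.1, -0.4]
opening: 0.474
grasp_force: 0.0
```

```bash
python3 -c "
from h import *
go(-.260,0.019,.047,-12)"
```

```text
t5.53 at [-0.2708  0.0188  0.1207] F [ 1.2  0.1 -0.4] open 0.474 gf 0.0 | shift [0.0048 0.0002 0.0744] rot [ 0.   0.  -0.2]
```

Request:
servo_tool:
  series: "0.05 0.001 0 0.015 0 0 0; 0.05 0.002 0 0.03 0 0 0; 0.05 0.003 0 0.045 0 0 0; 0.05 0.004 0 0.058 0 0 0; 0.05 0.005 0 0.068 0 0 0; 0.05 0.005 0 0.074 0 0 0; 0.05 0.005 0 0.074 0 0 0; 0.05 0.005 0 0.074 0 0 0"

```text
time_s: 6.2
eef_pos: [0.5686, -0.142, 0.0471]
eef_rot: [0.079, 0.657, 0.747, -0.069]
wrist_force: [1.1, -1.1, 0.8]
opening: 0.473
grasp_force: 0.0
```

Request:
servo_tool:
  series: "1 0 0 0 0 0 0; 1 0 0 0 0 0 0; 1 0 0 0 0 0 0; 1 0 0 0 0 0 0; 1 0 0 0 0 0 0; 1 0 0 0 0 0 0; 1 0 0 0 0 0 0; 1 0 0 0 0 0 0"

```text
time_s: 6.87
eef_pos: [0.5692, -0.1422, 0.0481]
eef_rot: [0.08, 0.657, 0.747, -0.068]
wrist_force: [-1.8, 1.0, 6.2]
opening: 0.231
grasp_force: 59.0
```

```bash
python3 -c "
from h import *
go(-.260,0.019,.047,-12)"
```

```text
t6.87 at [-0.26    0.0195  0.0481] F [-1.8  1.   6.2] open 0.231 gf 59.0 | shift [ 0.0002 -0.0005  0.001 ] rot [ 0.1  0.1 -0.2]
```

```bash
python3 -c "
from h import *
go(-.2706,0.019,.087,-2)
go(-.32,0.013,.0957,-2)"
```

```text
t6.87 at [-0.26    0.0195  0.0481] F [-1.8  1.   6.2] open 0.231 gf 59.0 | shift [ 0.0023 -0.0005 -0.0403] rot [ 0.1 10.1 -0.2]
t6.87 at [-0.26    0.0195  0.0481] F [-1.8  1.   6.2] open 0.231 gf 59.0 | shift [ 0.0487 -0.0066 -0.0591] rot [ 0.1 10.1 -0.2]
```

Request:
servo_tool:
  series: "1 0 0 -0.004 0 1 0; 1 0 0 -0.008 0 2 0; 1 0.001 0 -0.012 0 3 0; 1 0.001 0 -0.016 0 4 0; 1 0.001 0 -0.02 0 5 0; 1 0.001 0 -0.024 0 6 0; 1 0.002 0 -0.028 0 7 0; 1 0.002 0 -0.032 0 8 0; 1 0.002 0 -0.036 0 9 0; 1 0.002 0 -0.04 0 10 0; 1 0.002 0 -0.04 0 10 0"

```text
time_s: 7.78
eef_pos: [0.5677, -0.1325, 0.0866]
eef_rot: [0.014, 0.661, 0.751, -0.01]
wrist_force: [1.0, 0.5, -1.3]
opening: 0.232
grasp_force: 58.7
```

```bash
python3 - <<'E'
from h import *
go(-.32,0.016,.0957,-2); go(-.44,.012,.117,-2)
b,V,F=cam("scene"); save("s2",cv2.resize(b[150:350,150:350],None,fx=3,fy=3,interpolation=2))
L=T(V)
E
```

```text
t7.78 at [-0.2699  0.0193  0.0866] F [ 1.   0.5 -1.3] open 0.232 gf 58.7 | shift [ 0.0498 -0.0034 -0.0108] rot [ 0.1 -0.  -0.2]
t7.78 at [-0.2699  0.0193  0.0866] F [ 1.   0.5 -1.3] open 0.232 gf 58.7 | shift [ 0.169  -0.0078 -0.0362] rot [ 0.1 -0.  -0.2]
```

View pics/s2.png

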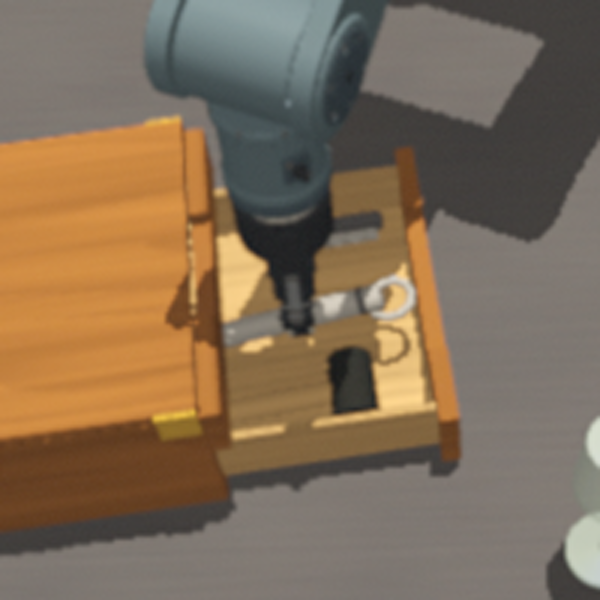

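The loop is clearly raised at (392,297) in the crop, its shadow well away from it, and the weight is held. I'll pull along the slanted axis.

Request:
servo_tool:
  series: "1 0.008 0 -0.0017 0 0 0; 1 0.018 -0.001 -0.0038 0 0 0; 1 0.028 -0.002 -0.006 0 0 0; 1 0.038 -0.002 -0.0081 0 0 0; 1 0.048 -0.003 -0.0103 0 0 0; 1 0.058 -0.003 -0.0124 0 0 0; 1 0.068 -0.003 -0.0145 0 0 0; 1 0.078 -0.003 -0.0167 0 0 0; 1 0.085 -0.003 -0.0182 0 0 0; 1 0.085 -0.003 -0.0182 0 0 0"

```text
time_s: 8.67
eef_pos: [0.553, -0.0457, 0.1011]
eef_rot: [0.013, 0.66, 0.751, -0.011]
wrist_force: [0.9, 0.5, -1.3]
opening: 0.227
grasp_force: 58.7
```

```bash
python3 - <<'E'
from h import *
go(-.47,.014,.122,-2)
b,V,F=cam("scene"); L=T(V)
for x0 in(-.44,-.43,-.42,-.41,-.33,-.32,-.31,-.30,-.29,-.28,-.27,-.26,-.25,-.24,-.23,-.22):
    k=(abs(L[...,0]-x0)<.005)&(abs(L[...,1]-.016)<.026)&(L[...,2]>.04)&(L[...,2]<.15); print(x0,k.sum(),np.percentile(L[k],[5,50,95],axis=0).round(4)[:,1:].tolist() if k.sum() else "")
E
```

```text
t8.67 at [-0.3578  0.016   0.1011] F [ 0.9  0.5 -1.3] open 0.227 gf 58.7 | shift [ 0.1114 -0.0021 -0.0248] rot [ 0.1 -0.  -0.1]
-0.44 24 [[-0.0009, 0.0875], [0.0184, 0.0911], [0.0379, 0.0941]]
-0.43 27 [[0.0002, 0.0837], [0.0273, 0.0898], [0.0363, 0.101]]
-0.42 43 [[0.0111, 0.0865], [0.0243, 0.0988], [0.0326, 0.1036]]
-0.41 38 [[0.0093, 0.0878], [0.0236, 0.0981], [0.0284, 0.1029]]
-0.33 33 [[0.0134, 0.0744], [0.0218, 0.0819], [0.0279, 0.0878]]
-0.32 34 [[0.0121, 0.0706], [0.0212, 0.0809], [0.0283, 0.085]]
-0.31 34 [[0.0116, 0.0713], [0.0224, 0.0788], [0.0289, 0.0834]]
-0.3 35 [[0.013, 0.0682], [0.022, 0.0771], [0.0275, 0.0818]]
-0.29 34 [[0.0116, 0.0652], [0.0234, 0.0753], [0.0278, 0.0804]]
-0.28 33 [[0.012, 0.0647], [0.0232, 0.0738], [0.0276, 0.0784]]
-0.27 35 [[0.0123, 0.0605], [0.023, 0.0712], [0.0274, 0.0762]]
-0.26 34 [[0.0109, 0.0595], [0.0227, 0.0693], [0.0281, 0.0736]]
-0.25 34 [[0.0125, 0.057], [0.0232, 0.0682], [0.0277, 0.0724]]
-0.24 35 [[0.0112, 0.0544], [0.0228, 0.0655], [0.0279, 0.0704]]
-0.23 35 [[0.0107, 0.0529], [0.023, 0.0636], [0.0292, 0.0697]]
-0.22 36 [[0.0113, 0.0533], [0.0235, 0.0607], [0.0291, 0.0662]]
```

The slope is 11° with no slip, and the tube clears the lip by 14 mm. Continuing.

Request:
servo_tool:
  series: "1 0.01 0 -0.0022 0 0 0; 1 0.022 0 -0.005 0 0 0; 1 0.034 0 -0.0077 0 0 0; 1 0.046 0 -0.0104 0 0 0; 1 0.058 0 -0.013 0 0 0; 1 0.07 0 -0.0157 0 0 0; 1 0.082 0 -0.0184 0 0 0; 1 0.094 0 -0.021 0 0 0; 1 0.106 0 -0.0237 0 0 0; 1 0.115 0 -0.0257 0 0 0; 1 0.115 0 -0.0257 0 0 0"

```text
time_s: 9.63
eef_pos: [0.5382, 0.0694, 0.1229]
eef_rot: [0.014, 0.66, 0.751, -0.011]
wrist_force: [0.4, 0.2, -2.4]
opening: 0.229
grasp_force: 58.7
```

```bash
python3 - <<'E'
from h import *
go(-.47,.014,.122,-2)
b,V,F=cam("scene"); L=T(V); save("s3",cv2.resize(b[150:350,150:350],None,fx=3,fy=3,interpolation=2))
for x0 in(-.42,-.40,-.35,-.3,-.28,-.26,-.25,-.24,-.23,-.22,-.21):
    k=(abs(L[...,0]-x0)<.005)&(abs(L[...,1]-.016)<.026)&(L[...,2]>.035)&(L[...,2]<.12); print(x0,k.sum(),np.percentile(L[k],[5,50,95],axis=0).round(4)[:,1:].tolist() if k.sum() else "")
E
```

```text
t9.63 at [-0.4739  0.0164  0.1229] F [ 0.4  0.2 -2.4] open 0.229 gf 58.7 | shift [-0.0039 -0.0024  0.001 ] rot [ 0.1 -0.  -0.1]
-0.42 36 [[0.0109, 0.0898], [0.0228, 0.0997], [0.029, 0.1037]]
-0.4 35 [[0.0123, 0.0846], [0.0228, 0.0962], [0.028, 0.1008]]
-0.35 34 [[0.0123, 0.078], [0.0231, 0.087], [0.028, 0.0913]]
-0.3 33 [[0.0117, 0.0673], [0.0233, 0.077], [0.0277, 0.0802]]
-0.28 31 [[0.0121, 0.0612], [0.0238, 0.072], [0.0268, 0.0779]]
-0.26 17 [[0.0155, 0.0614], [0.0183, 0.0654], [0.0234, 0.0683]]
-0.25 0 
-0.24 0 
-0.23 0 
-0.22 0 
-0.21 44 [[-0.0048, 0.0833], [0.0209, 0.1026], [0.0394, 0.1188]]
```

View pics/s3.png

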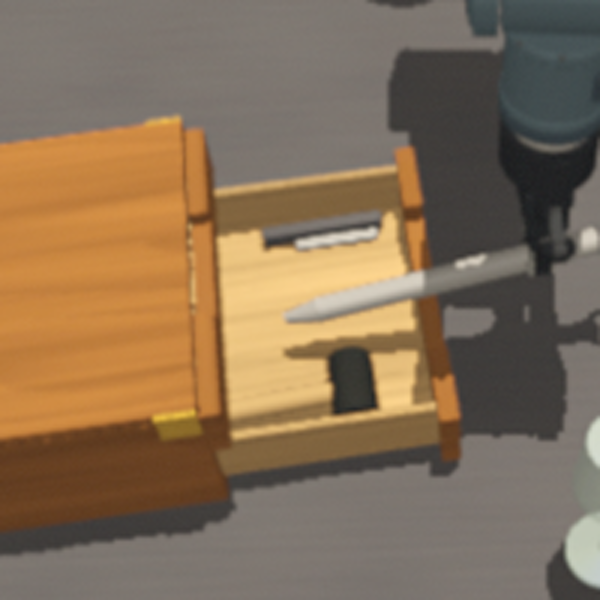

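The thief is completely out from under the chest: its tip is at (290,317) in the crop, 5 cm clear of the upper panel. Mallet and corkscrew are undisturbed. Raising it.

Request:
servo_tool:
  series: "1 0 0 -0.01 0 0 0; 1 0 0 -0.03 0 0 0; 1 0 0 -0.05 0 0 0; 1 0 0 -0.075 0 0 0; 1 0 0 -0.1 0 0 0; 1 0 0 -0.125 0 0 0; 1 0 0 -0.15 0 0 0; 1 0 0 -0.175 0 0 0; 1 0 0 -0.2 0 0 0; 1 0 0 -0.22 0 0 0; 1 0 0 -0.235 0 0 0; 1 0 0 -0.24 0 0 0"

```text
time_s: 10.68
eef_pos: [0.538, 0.075, 0.3662]
eef_rot: [0.016, 0.661, 0.75, -0.01]
wrist_force: [1.2, 0.2, -0.8]
opening: 0.228
grasp_force: 58.9
```

Request:
servo_tool:
  series: "1 0 0 0 0 0 0; 1 0 0 0 0 0 0; 1 0 0 0 0 0 0; 1 0 0 0 0 0 0; 1 0 0 0 0 0 0; 1 0 0 0 0 0 0; 1 0 0 0 0 0 0; 1 0 0 0 0 0 0"

```text
time_s: 11.35
eef_pos: [0.537, 0.0758, 0.3621]
eef_rot: [0.013, 0.66, 0.751, -0.011]
wrist_force: [0.5, 0.7, -1.6]
opening: 0.231
grasp_force: 58.9
```

```bash
python3 - <<'E'
from h import *
go(-.47,.014,.36,-2)
b,V,F=cam("scene"); L=T(V); save("s4",b)
k=(abs(L[...,1]-.016)<.03)&(L[...,2]>.2)&(L[...,0]<-.1)&(L[...,0]>-.42); q=L[k]; print(len(q),q[q[:,0].argsort()][[0,len(q)//2,-1]].round(3))
k=(L[...,0]<-.20)&(L[...,0]>-.25)&(abs(L[...,1])<.14)&(abs(L[...,2]-.136)<.006)
print(np.percentile(L[k],[2,50,98],axis=0).round(4)[:,0])
E
```

```text
t11.35 at [-0.4803  0.016   0.3621] F [ 0.5  0.7 -1.6] open 0.231 gf 58.9 | shift [-0.0103 -0.002   0.0025] rot [ 0.  -0.  -0.2]
743 [[-0.42   0.017  0.341]
 [-0.346  0.027  0.317]
 [-0.264  0.018  0.304]]
[-0.2083 -0.2044 -0.2003]
```

View pics/s4.png

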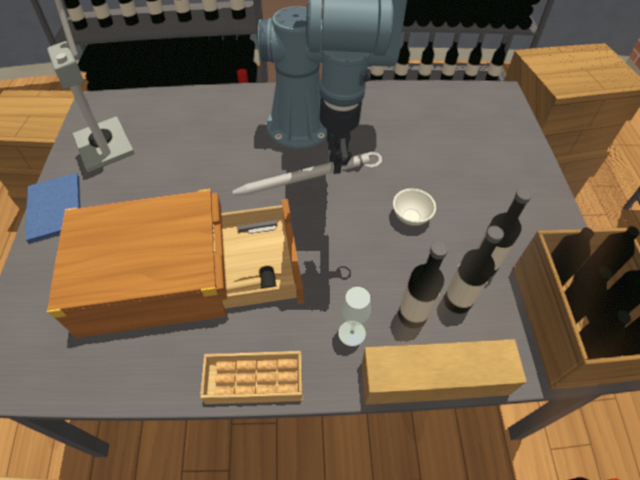

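The thief is held in the air, tip at (236,190) at z≈0.30 m and loop at (372,160), with the upper drawer shut and everything else in place. Handing in.

```bash
python3 -c "
from bench import ctrl
print(ctrl.hand_in())"
```

```text
the job is handed in; nothing more can be done
None
```

I pushed the upper drawer home, drew the thief out loop end first, and handed the job in at about 11.4 s, holding it still with its lower end about 0.30 m above the table; `hand_in()` returned no verdict.

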